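Seat the thread comb in the jack screw

TASK

Take the red-gripped thread comb out of the wooden tray, lay it flat on the aluminium rest with its teeth towards the clamped jack screw, and feel along the thread until all four teeth drop into the grooves. Push it fully home and keep a light steady push of about 10 N on it for a second to check that it sits square and flat, then let go and leave it lying there in the thread. Be gentle: never push the comb against the screw with more than about 20 N (the teeth chip), and leave the blue-gripped comb and everything else on the bench where they are.

Things in the scene. Friction and masses are not known exactly. Their poses are not given: they have to be found in the camera images.
- comb_coarse: Thread comb with a RED grip, the one that fits. Flat dark steel leaf 6 mm thick, 52 along x, from y = -40 to y = +24 mm. Its edge at y = +24 (the root line) carries 4 square teeth, 4.4 wide, 12 apart (x = -18, -6, +6, +18), sticking out 5 more in +y (tips at y = +29). Origin on the leaf's underside, z up. About 0.2 kg (varies).
- comb_coarse_edge (a point): Middle of the red comb's root line, where the teeth begin: x = 0, y = +24, z = +3 mm (mid-thickness) in the comb's frame.
- comb_coarse_grip (a point): Middle of the top of the red comb's grip block, which is 16 (x) by 30 (y) by 28 mm tall and stands on the leaf. In the comb's frame: x = 0, y = -10, z = +34 mm.
- fixture: Fixed dark steel base plate 270 (x) by 190 (y) by 12 mm, origin at the centre of its underside, z up. It carries the aluminium rest and, along x at y = +55 mm, the jack screw in two blue clamps (at x = -105 and +105, each 18 along x, 60 along y, top 66 mm above the bench, bolt heads to 70).
- rest_top (a point): Middle of the flat top of the aluminium rest: y = -30 mm in the fixture's frame, 42 mm above the bench. The rest reaches 75 mm either way along x and 55 mm either way along y; its +y edge faces the screw.
- rod: The clamped jack screw; it does not move. Origin on its axis, in the middle, 45 mm above the bench (so a comb lying flat on the rest is at axis height); x along the axis, y away from the rest, z up. Square thread from x = -75 to +75 mm: crest diameter 44, root diameter 32, pitch 12, crests and grooves each 6 wide, grooves 6 deep; a comb tooth has 1.6 mm of play.
- rod_side (a point): Point of the screw's crest surface nearest the rest: y = -22 mm in the rod's frame. How far the screw was turned in its clamps is not measured: a crest or a groove may be here. Blocked by crests, the red comb's root line stops 5 mm short of this surface; seated, it touches it. Steel on steel: a stiff contact.
- tray: Fixed pale wooden open tray 280 (x) by 120 (y) by 14 high, walls and floor about 4 thick, origin at the centre of its underside. It holds both combs, which lie flat on its floor (their teeth roughly along the tray's +y) and may have changed places, and the nut.
- comb_fine: Comb with a BLUE grip, same leaf and grip but 6 narrow teeth 8 apart; does not fit; leave alone. Origin as on the red comb.
- nut: Brass collar nut, a ring 56 across, 20 high, lying in the tray; leave alone. Origin under its centre.
- screwdriver: Screwdriver lying on the bench beyond the tray; leave alone.
- wrench: Wrench lying on the bench to the left of the fixture; leave alone.
- spray_can: Upright can 56 across, 150 tall; leave alone. Origin under its centre.
- jar: Upright glass jar with red cap, 64 across, 80 tall; leave alone. Origin under its centre.
- tape_measure: Yellow tape measure 70 by 38 by 66 tall; leave alone. Origin under its centre.
Mind the look-alikes: they are no part of the job. What is shaped like the comb_coarse but orange or turquoise is not meant.

How it is judged:
On the way:
1. the red comb is pushed home in the thread, square and flat, and pressed there with at least 2 N for 0.4 s (y of comb_coarse_edge in the frame of rod between -0.0243 and -0.018 m and x of comb_coarse_edge in the frame of rod between -0.045 and 0.045 m and z of comb_coarse_edge in the frame of rod between -0.003 and 0.003 m and angle between the x axis of comb_coarse and the x axis of rod, either way round below 0.05 rad and angle between comb_coarse's own z axis and vertical below 0.05 rad and contact force between comb_coarse and rod above 2 N), for 0.4 s.
At the end, for the whole second after the job is handed in: the red comb lies at rest on the aluminium rest, flat (within 0.05 rad and 3 mm of the screw's axis height), square to the screw (within 0.05 rad), all its teeth in the thread: its root line within 2.3 mm of the crests and its middle within 45 mm of the middle of the screw (y of comb_coarse_edge in the frame of rod between -0.0243 and -0.018 m and x of comb_coarse_edge in the frame of rod between -0.045 and 0.045 m and z of comb_coarse_edge in the frame of rod between -0.003 and 0.003 m and angle between the x axis of comb_coarse and the x axis of rod, either way round below 0.05 rad and angle between comb_coarse's own z axis and vertical below 0.05 rad and linear speed of comb_coarse below 0.01 m/s); the robot touches nothing.
It fails at once if the comb is pressed against the screw with more than 25 N (contact force between comb_coarse and rod above 25 N).
It fails at once if the blue comb or another bystander is moved more than 20 mm (distance of any of comb_fine, nut, screwdriver, wrench, spray_can, jar, tape_measure from where it was at the start of the episode above 0.02 m).
It also fails if it takes over 70 s, if anything falls off the work surface, if the arm or the gripper's body presses on something with over 40 N, if the wrist force passes 120 N, or if a joint passes its speed limit or range.

ROBOT

A 7-joint arm with a two-finger parallel gripper is mounted at the origin on the work surface. World frame = base frame: x ahead of the robot, y to its left, z up, the work surface at z = 0. Lengths are in m, angles in rad, forces in N, time in s.
With the tool pointing down it reaches from about 0.375 to 0.925 m from the base axis. Payload 3.1 kg.
Tool frame: the origin (TCP) lies between the finger pads; the fingertips stand 19 mm ahead of it and the grasp point (between the pads) is the TCP; z points along the fingers, y is the line along which they close (so a half turn about z gives the same grasp; the last joint's range is limited). The gripper opens to 85 mm and grips with 20 to 120 N. Pads are 22 mm wide; open, the fingers measure 114 mm over their backs; the gripper's body (76 mm by 85 mm) begins 54 mm behind the grasp point. The pads swing forward as they close: fully open they stand 13 mm farther back than shut.
Start: joints at [1.101, 0.383, 0.044, 1.598, -0.018, 1.161, -0.05], TCP at [0.236, -0.606, 0.25] pointing down, gripper open.
Joint ranges: [-2.61, 2.61], [-0.41, 2.15], [-1.48, 1.57], [0, 2.5], [-1.57, 4.71], [0.05, 1.97], [-2.85, 2.85]. Speed limits (rad/s): [2.79, 2.79, 3.14, 3.14, 3.14, 3.14, 3.14].

INTERFACE

Orientations are given as a unit quaternion [x, y, z, w].
In Python, from bench import move_ptp, movel, move_j, move_gripper, pause, inverse_kinematics, read_camera, camera_params, MotionError, sign_off, look_for, tip_of, read_time_s, read_qpos, read_joint_vel, read_effort, read_eef_pos, read_tcp_rot, read_ft_force, read_ft_torque, read_finger_gap, read_grasp_force gives the robot as it stands. Calls block until the motion is done:
- move_ptp(position, orientation): joint-space move of the TCP to a pose.
- movel(position, orientation=None, speed=0.15): straight line of the TCP; orientation=None keeps the orientation; speed is the mean speed in m/s.
- move_j(angles): joint-space move.
- move_gripper(opening, effort=None): finger opening in m; effort is the grip in N (None keeps the last); returns when the fingers have stopped.
- pause(seconds).
- inverse_kinematics(position, orientation): joint angles nearest the present ones, or None.
- read_camera(name): name is "scene" or "side" or "wrist"; returns the picture (480x640x3 uint8, red, green, blue); there is no depth.
- camera_params(name): a dict with "K" (3x3 intrinsics, pixels), "camera_from_world" (4x4, takes a point from world to camera coordinates). Camera axes: x right, y down, z forward; pixel columns grow to the right and rows downward; lengths in m; the calibration is good to about 2 mm. A picture is of the moment at which its call begins: read the wrist's pose just before it. camera_params takes no time and is no camera call; for the wrist camera it gives the pose at the moment of the call.
A pose or a line that the arm cannot do raises MotionError and nothing moves.
- sign_off(): hands the job in; it is judged then, once.
Trained networks look in the newest picture that a camera, given by its name, has taken for a name from the list of things; names that differ only in an ending like _2 or _b are one class to them, and where a whole thing is asked for, a point or a joint stands for the part that bears it (a point fixed in the world has none). Each returns a list of dicts, best first, with "confidence" (0 to 1); they miss things now and then, are a little off and sometimes report something else, mostly with a low value. They report only what shows in the picture. A call takes as long as a camera call. They do not tell look-alikes from the thing itself.
- look_for(camera, name): "at" ([column, row] in pixels, amid what is visible of it).
- tip_of(camera, name): "at" ([column, row] in pixels: a listed point, or the origin of a listed thing).
Readings, each from a call of its own:
- read_time_s(): time.
- read_qpos(): joint angles.
- read_joint_vel(): joint speeds.
- read_effort(): joint torques, N m.
- read_eef_pos(): TCP position.
- read_tcp_rot(): TCP orientation.
- read_ft_force(): force on the tool from outside, world axes, zero at the start.
- read_ft_torque(): the same for the moment, N m.
- read_finger_gap(): finger opening in m.
- read_grasp_force(): force on a finger pad.
Only numpy, scipy, OpenCV 4.12 (cv2) and the standard library are available. Lean on these libraries where they do the work, as an engineer would, in place of code of your own. Each camera call takes 0.05 s, during which the arm holds its last target. There are 200 camera calls.

## Working session

There is one attempt and no reset: what is moved stays moved. The work goes in short steps, each a Python script; the robot and the scene stay as the last script left them, time stands still between calls to the robot, and variables do not carry over. Pictures are saved under pics/ and viewed, at most 10 in all, crops included, and the job is handed in when it is done.

```bash
mkdir -p pics; ls; cat > h.py <<'E'
import numpy as np, cv2
from bench import *
def snap(n,f=None):
    im=read_camera(n); 
    if f: cv2.imwrite('pics/'+f,im[:,:,::-1])
    return im
def ray(P,px):
    T=np.array(P['camera_from_world']);R=T[:3,:3];t=T[:3,3]
    d=R.T@np.linalg.inv(np.array(P['K']))@np.array([px[0],px[1],1.]); return -R.T@t,d/np.linalg.norm(d)
def tri(obs):
    A=np.zeros((3,3));b=np.zeros(3)
    for P,px in obs:
        o,d=ray(P,px);M=np.eye(3)-np.outer(d,d);A+=M;b+=M@o
    return np.linalg.solve(A,b)
def atz(P,px,z):
    o,d=ray(P,px);return o+d*(z-o[2])/d[2]
def proj(P,X):
    T=np.array(P['camera_from_world']);c=T[:3,:3]@np.array(X)+T[:3,3];u=np.array(P['K'])@c;return u[:2]/u[2]
E
python3 - <<'E'
from h import *
np.set_printoptions(precision=3,suppress=True)
print(read_time_s(),read_eef_pos(),read_tcp_rot(),read_ft_force())
for c in ['scene','side']:
    snap(c,c+'0.png');P=camera_params(c);print(c,ray(P,(320,240)),np.array(P['K'])[0,0])
    for n in ['comb_coarse','comb_coarse_grip','comb_coarse_edge','rest_top','rod_side','rod','fixture','tray','comb_fine','nut']:
        print(n,[(np.round(r['at'],1).tolist(),round(r['confidence'],2)) for r in tip_of(c,n)][:4])
E
```

```text
pics
0.0 [ 0.236 -0.605  0.249] [ 0.983  0.185 -0.    -0.001] [0.13  0.265 0.467]
scene (array([1.224, 0.181, 0.912]), array([-0.625, -0.146, -0.767])) 433.7657929335699
comb_coarse [([234.5, 175.8], 0.87), ([193.6, 191.5], 0.87), ([241.2, 207.6], 0.83)]
comb_coarse_grip [([237.2, 200.3], 0.84), ([191.2, 182.1], 0.8), ([232.7, 167.4], 0.56), ([236.3, 232.0], 0.43)]
comb_coarse_edge [([203.8, 189.3], 0.9), ([251.5, 207.2], 0.71), ([226.4, 172.8], 0.68)]
rest_top [([361.0, 236.8], 0.59)]
rod_side [([383.5, 242.8], 0.72)]
rod [([239.6, 260.5], 0.68), ([388.4, 246.2], 0.64)]
fixture [([366.5, 252.9], 0.76)]
tray [([235.6, 230.1], 0.89)]
comb_fine [([238.9, 237.0], 0.64)]
nut [([240.4, 261.1], 0.79)]
side (array([0.141, 0.591, 0.841]), array([ 0.368, -0.571, -0.733])) 518.0271189909353
comb_coarse [([488.8, 226.2], 0.63), ([460.5, 189.4], 0.6), ([415.9, 222.8], 0.56)]
comb_coarse_grip [([419.0, 208.5], 0.88), ([460.6, 173.1], 0.88), ([301.2, 298.0], 0.2)]
comb_coarse_edge [([408.4, 227.6], 0.74), ([493.7, 219.2], 0.66)]
rest_top [([302.5, 298.5], 0.91)]
rod_side [([278.2, 315.5], 0.9)]
rod [([269.8, 324.5], 0.9)]
fixture [([290.1, 318.6], 0.96)]
tray [([377.1, 207.2], 0.7), ([419.1, 207.3], 0.48), ([308.8, 163.2], 0.32)]
comb_fine [([374.4, 210.5], 0.9)]
nut [([341.2, 203.4], 0.87)]
```

View pics/scene0.png

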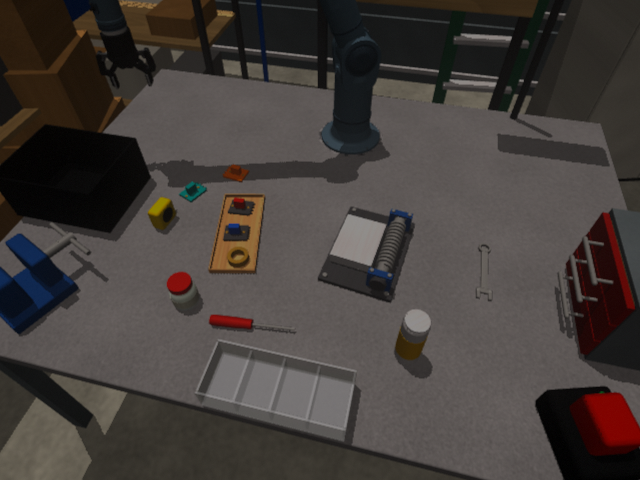

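View pics/side0.png

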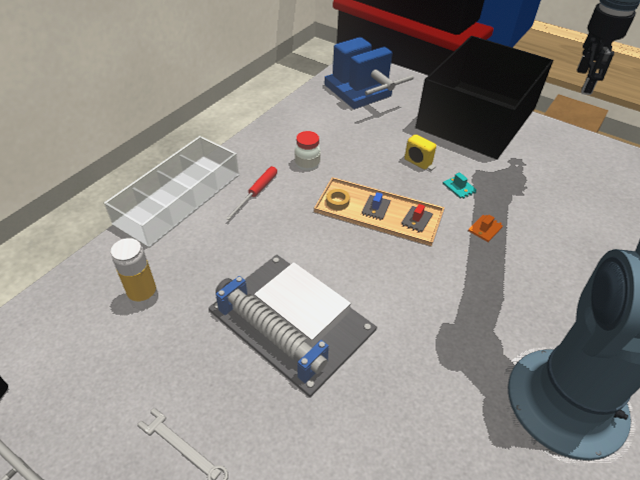

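The scene view shows the red comb at (241,204) in the tray, with blue at (235,231), the nut at (238,256), the rest at (358,240) and the screw at (393,247). The side view has red at (418,213), blue at (376,205), and the screw running from (225,287) to (318,360). The turquoise and orange look-alikes lie outside the tray. Next I triangulate, then look with the wrist camera.

```bash
python3 - <<'E'
from h import *
np.set_printoptions(precision=4,suppress=True)
S=camera_params('scene');D=camera_params('side')
for n,a,b in [('grip',(237.2,200.3),(419,208.5)),('edge',(251.5,207.2),(408.4,227.6)),('org',(241.2,207.6),(415.9,222.8)),('rest',(361,236.8),(302.5,298.5)),('rodside',(383.5,242.8),(278.2,315.5)),('rod',(388.4,246.2),(269.8,324.5)),('fix',(366.5,252.9),(290.1,318.6))]:
    print(n,tri([(S,a),(D,b)]))
g=tri([(S,(237.2,200.3)),(D,(419,208.5))])
# view from two wrist places
Q=[1,0,0,0]
import math
for i,(dx,dy) in enumerate([(-.03,-0.03),(.05,0.03)]):
    move_ptp([g[0]+dx,g[1]+dy,0.27],Q)
    pause(.2)
    P=camera_params('wrist');snap('wrist',f'w{i}.png')
    print(read_eef_pos(),read_time_s(),np.array(P['camera_from_world']).tolist() if i==0 else '')
    for n in ['comb_coarse','comb_coarse_grip','comb_coarse_edge','tray','comb_fine']:
        print(n,[(np.round(r['at'],1).tolist(),round(r['confidence'],2)) for r in tip_of('wrist',n)][:4])
    import pickle;pickle.dump(P,open(f'w{i}.pkl','wb'))
E
```

```text
grip [ 0.419  -0.2498  0.0342]
edge [ 0.4176 -0.2079  0.0113]
org [ 0.4148 -0.2425 -0.0008]
rest [0.4816 0.1173 0.0467]
rodside [0.493  0.1774 0.0521]
rod [0.4964 0.1942 0.0439]
fix [ 0.4936  0.1394 -0.0021]
[ 0.3887 -0.2808  0.2699] 2.7 [[-0.0019367446749888018, -0.9999974910665463, -0.0011255579414473284, -0.27979868025514126], [-0.9475824898027131, 0.0014756044782727395, 0.3195078208913174, 0.3213242381240658], [-0.3195053583891175, 0.0016853640673024002, -0.9475829702504183, 0.5236717317128285], [0.0, 0.0, 0.0, 1.0]]
comb_coarse [([275.1, 174.9], 0.8), ([465.2, 85.0], 0.66), ([348.7, 284.2], 0.55)]
comb_coarse_grip [([339.2, 296.9], 0.88), ([440.2, 204.0], 0.83), ([284.9, 181.0], 0.65)]
comb_coarse_edge [([370.7, 287.5], 0.98), ([258.7, 174.9], 0.92), ([415.0, 223.3], 0.72)]
tray []
comb_fine [([256.5, 84.9], 0.62)]
[ 0.468  -0.2211  0.2699] 3.6833 
comb_coarse [([467.6, 268.7], 0.91), ([332.4, 242.0], 0.89)]
comb_coarse_grip [([339.7, 251.2], 0.77), ([389.5, 351.6], 0.6)]
comb_coarse_edge [([413.1, 339.0], 0.97), ([313.0, 243.3], 0.79), ([454.8, 285.4], 0.63)]
tray []
comb_fine [([312.4, 160.7], 0.95)]
```

View pics/w0.png

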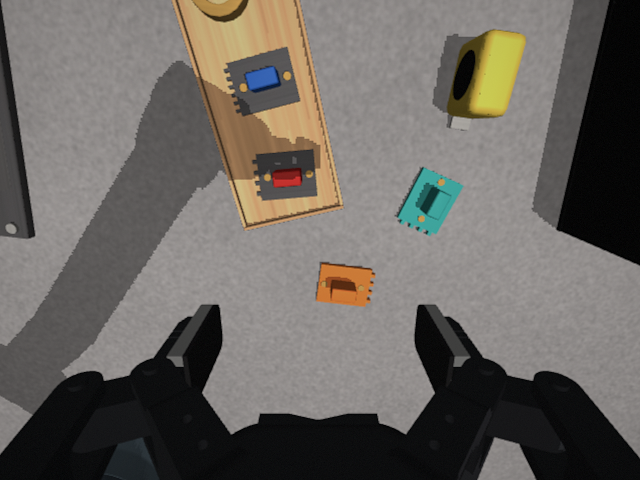

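View pics/w1.png

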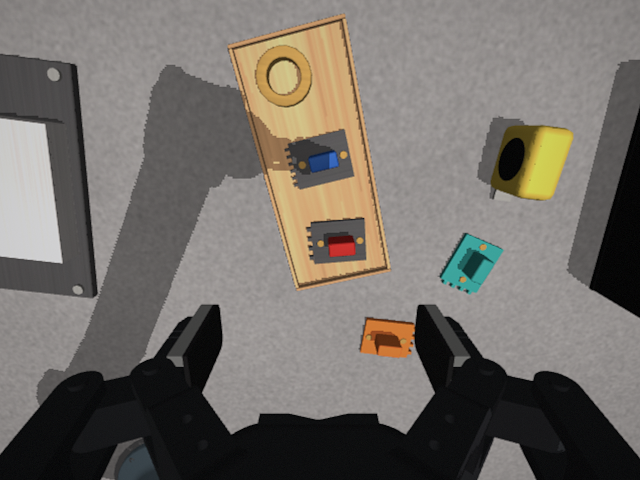

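Both wrist views (up = +x, left = +y) show the red comb in the tray, teeth left: grip at (286,178) in w0 and (341,246) in w1, nearly square to the world axes. Next come a closer look at the comb, then two views of the fixture.

```bash
cat >> h.py <<'E'
def quat(th):
    from scipy.spatial.transform import Rotation as R
    x=np.array([-np.sin(th),np.cos(th),0]);z=np.array([0,0,-1.]);y=np.cross(z,x)
    return R.from_matrix(np.c_[x,y,z]).as_quat().tolist()
E
python3 - <<'E'
from h import *
import pickle
np.set_printoptions(precision=4,suppress=True)
W=[pickle.load(open(f'w{i}.pkl','rb')) for i in (0,1)]
print('grip',tri([(W[0],(284.9,181)),(W[1],(339.7,251.2))]),'edge',tri([(W[0],(258.7,174.9)),(W[1],(313,243.3))]))
for th in (0.04,0.04+np.pi,.04+np.pi/2):print(inverse_kinematics([.419,-.25,.031],quat(th)),inverse_kinematics([.49,.11,.069],quat(th)))
def best(n,c,X):
    r=tip_of(c,n);P=camera_params(c);p=proj(P,X)
    r=[q for q in r if np.linalg.norm(np.array(q['at'])-p)<40]
    return (P,r[0]['at']) if r else None
G=[.419,-.25,.036];E=[.417,-.213,.007]
ob={'comb_coarse_grip':[],'comb_coarse_edge':[]}
for i,(dx,dy) in enumerate([(-.04,-.03),(-.04,.03),(.0,0)]):
    move_ptp([G[0]+dx,G[1]+dy,.17],[1,0,0,0]);pause(.2);im=snap('wrist',f'c{i}.png')
    for n,X in (('comb_coarse_grip',G),('comb_coarse_edge',E)):
        b=best(n,'wrist',X)
        if b: ob[n].append(b);print(i,n,b[1],atz(*b,X[2]))
for n in ob: print(n,len(ob[n]),tri(ob[n]))
F={'rest_top':[.49,.11,.042],'rod_side':[.493,.17,.045],'rod':[.493,.194,.045],'fixture':[.493,.139,0]}
of={n:[] for n in F}
for i,(dx,dy) in enumerate([(.0,-.04),(.05,.04)]):
    move_ptp([.50+dx,.14+dy,.26],[1,0,0,0]);pause(.2);im=snap('wrist',f'f{i}.png');P=camera_params('wrist')
    pickle.dump(P,open(f'f{i}.pkl','wb'))
    for n in F:
        b=best(n,'wrist',F[n])
        if b: of[n].append(b);print(i,n,b[1],atz(*b,F[n][2]))
    hsv=cv2.cvtColor(im,cv2.COLOR_RGB2HSV);p=proj(P,F['rest_top']).astype(int)
    m=((hsv[...,2]>195)&(hsv[...,1]<40)).astype(np.uint8)
    m=cv2.morphologyEx(m,cv2.MORPH_OPEN,np.ones((5,5)))
    k,l,st,_=cv2.connectedComponentsWithStats(m);lab=l[p[1],p[0]]
    print('lab',lab,st[lab],im[p[1],p[0]])
    c=max(cv2.findContours((l==lab).astype(np.uint8),cv2.RETR_EXTERNAL,cv2.CHAIN_APPROX_NONE)[0],key=len)[:,0]
    w=np.array([atz(P,q,.042)[:2] for q in c]);print('rect',cv2.minAreaRect((w*1000).astype(np.float32)))
for n in of:
    if len(of[n])>1: print(n,tri(of[n]))
print(read_time_s())
E
```

```text
grip [ 0.4153 -0.2455  0.0351] edge [ 0.4194 -0.2153  0.0194]
[ 0.685   0.4255 -0.2608  2.1103  0.1825  0.6265  0.3382] [ 0.1878  0.4216 -0.5591  2.0558  0.3244  0.7491 -0.5324]
[ 0.4742  0.4111 -0.0236  2.1204  0.0164  0.6102 -2.6624] [-1.112   0.561   0.9711  2.1129 -0.6561  0.8036 -2.8313]
[ 1.4735  0.8771 -1.2507  2.0792  1.0274  1.0209  1.2785] [ 0.7058  0.7796 -1.2465  2.0368  0.8945  1.0243  0.6126]
0 comb_coarse_grip [276.7, 191.4] [ 0.4155 -0.2477  0.036 ]
0 comb_coarse_edge [242.4, 183.4] [ 0.4164 -0.2153  0.007 ]
1 comb_coarse_grip [351.8, 187.3] [ 0.4166 -0.2467  0.036 ]
1 comb_coarse_edge [305.8, 182.0] [ 0.4161 -0.2104  0.007 ]
2 comb_coarse_grip [315.7, 235.1] [ 0.4174 -0.2474  0.036 ]
2 comb_coarse_edge [279.0, 227.0] [ 0.4157 -0.2148  0.007 ]
comb_coarse_grip 3 [ 0.4151 -0.2472  0.03  ]
comb_coarse_edge 3 [ 0.4133 -0.2118 -0.0063]
0 rest_top [303.3, 225.1] [0.4831 0.1147 0.042 ]
0 rod_side [245.6, 214.6] [0.4953 0.1742 0.045 ]
0 rod [223.4, 214.3] [0.4956 0.1973 0.045 ]
0 fixture [280.7, 210.2] [0.4889 0.1435 0.    ]
lab 1 [ 258  154  110  137 9738] [218 218 219]
rect ((485.6361389160156, 110.93595123291016), (105.38997650146484, 148.3019256591797), 82.7250747680664)
1 rest_top [376.2, 262.7] [0.4902 0.1153 0.042 ]
1 rod_side [323.5, 260.8] [0.4938 0.1731 0.045 ]
1 rod [302.9, 259.1] [0.4958 0.1956 0.045 ]
1 fixture [349.5, 248.2] [0.4918 0.1416 0.    ]
lab 1 [  326   195   117   134 12131] [219 219 220]
rect ((485.9188232421875, 112.14981079101562), (108.14714050292969, 148.18585205078125), 82.71742248535156)
rest_top [0.4819 0.114  0.0287]
rod_side [0.4966 0.1731 0.051 ]
rod [0.4973 0.1956 0.0499]
fixture [0.4907 0.1425 0.0013]
9.0417
```

```bash
python3 - <<'E'
import cv2,numpy as np
a=cv2.imread('pics/f1.png')[130:380,180:480];b=cv2.imread('pics/c2.png')[130:330,200:440]
a=cv2.resize(a,(480,400));b=cv2.resize(b,None,fx=1.333,fy=2*1.0)if 0 else cv2.resize(b,(320,267))
o=np.zeros((400,800,3),np.uint8);o[:,:480]=a;o[:267,480:]=b;cv2.imwrite('pics/m.png',o)
E
```

```text
(no output)
```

View pics/m.png

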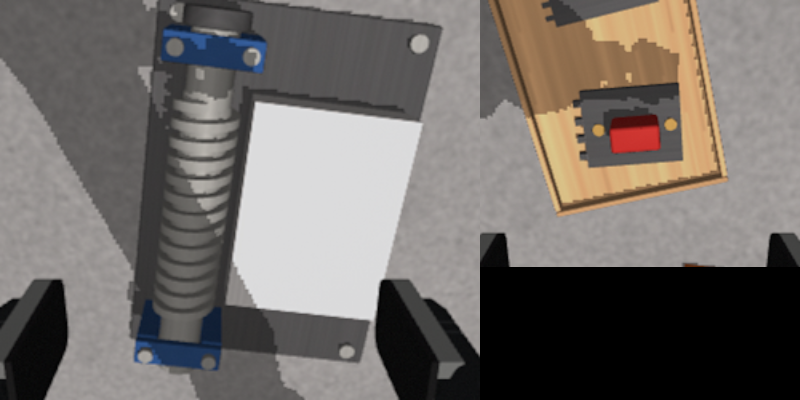

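The fixture is yawed about −7.3°, with the screw on its +y side. The comb, in the right-hand panel, has its teeth to +y, yaw about +0.05 and grip at (635,132). Now the grasp.

```bash
cat >> h.py <<'E'
def F(n=8,dt=.01):
    a=[]
    for _ in range(n): a.append(read_ft_force());pause(dt)
    return np.mean(a,0)
PH=-0.1273
EX=np.array([np.cos(PH),np.sin(PH),0]);EY=np.array([-np.sin(PH),np.cos(PH),0])
REST=np.array([.4858,.1118,.042]); ROD=REST+.085*EY+[0,0,.003]
def rodf(p): d=np.array(p)-ROD;return d@EX,d@EY
E
python3 - <<'E'
from h import *
np.set_printoptions(precision=4,suppress=True)
q=quat(.05);g=[.4168,-.2472]
move_ptp([*g,.12],q);move_gripper(.042,60)
print(F())
movel([*g,.045],q,.1);pause(.2);print(F())
movel([*g,.033],q,.03);pause(.2);print(F(),read_eef_pos())
move_gripper(.0,60);pause(.2);print('gap',read_finger_gap(),read_grasp_force(),F())
movel([*g,.09],q,.1);pause(.2);print('gap',read_finger_gap(),read_grasp_force(),F(),read_eef_pos())
snap('wrist','g.png');snap('side')
for c,n in (('wrist','comb_coarse_edge'),('side','comb_coarse_edge'),('side','comb_coarse_grip')):
    print(c,n,[(r['at'],r['confidence']) for r in tip_of(c,n)])
e=np.r_[g,.09]+34e-3*np.array([-np.sin(.05),np.cos(.05),0])-[0,0,.026]
print('pred',proj(camera_params('wrist'),e),proj(camera_params('side'),e),read_time_s())
E
```

```text
[ 0.1456  0.1705 -0.1728]
[-0.149 -0.237  0.157]
[ 0.0538  0.0708 -0.0038] [ 0.4169 -0.2473  0.0331]
gap 0.015406648764456906 59.395941495895386 [-0.0522  0.2783  3.3429]
gap 0.014954325684870021 58.92553746700287 [ 0.0966 -0.2059 -1.3202] [ 0.4163 -0.2469  0.0893]
wrist comb_coarse_edge [([123.7, 367.6], 0.72), ([315.4, 231.9], 0.69), ([235.3, 425.8], 0.51)]
side comb_coarse_edge [([415.9, 212.3], 0.8), ([468.4, 193.5], 0.79), ([494.9, 219.7], 0.66)]
side comb_coarse_grip [([489.3, 219.3], 0.67), ([424.8, 190.3], 0.66), ([461.7, 172.2], 0.61)]
pred [316.8691 235.0561] [415.762  208.1966] 15.5583
```

View pics/g.png

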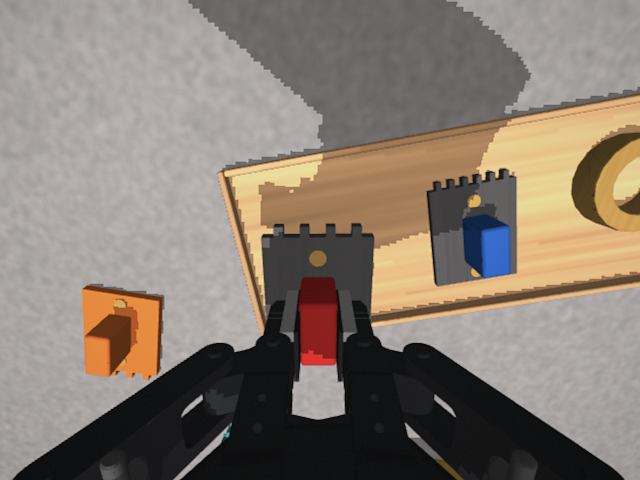

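The comb is held and its edge appears at (318,235), matching the prediction. Now I carry it to the rest and lay it down.

```bash
python3 - <<'E'
from h import *
np.set_printoptions(precision=4,suppress=True)
q=quat(PH);xy=ROD[:2]-.075*EY[:2]
p=read_eef_pos();movel([p[0],p[1],.17],None,.2)
move_ptp([*xy,.14],q);pause(.3);f0=F();print('f0',f0,read_eef_pos())
movel([*xy,.080],None,.08);pause(.2)
z=.080;
while z>.062:
    z-=.0005;movel([*xy,z],None,.02);pause(.05);f=F(5)-f0
    if f[2]>4: break
print('touch',z,f,read_eef_pos(),read_time_s())
move_gripper(.03,60);pause(.3);print(F())
snap('wrist','r.png');P=camera_params('wrist')
for n in ('comb_coarse_edge','comb_coarse_grip','rod_side'):
    print(n,[(r['at'],r['confidence']) for r in tip_of('wrist',n)])
pp=np.array(read_eef_pos())
print('pred edge',proj(P,[*(pp+.034*EY)[:2],.045]),'side',proj(P,ROD-.022*EY))
a=pp+.034*EY
# samples of rectified strip: axes EX, EY at z=.045..
im=cv2.imread('pics/r.png')
c=[(-30,-60),(30,-60),(30,0),(-30,0)]
src=np.float32([proj(P,ROD+EX*u/1e3+EY*v/1e3+[0,0,.0]) for u,v in c])
dst=np.float32([[(u+30)*10,600-(v+60)*10] for u,v in c])
cv2.imwrite('pics/rect.png',cv2.warpPerspective(im,cv2.getPerspectiveTransform(src,dst),(600,600)))
E
```

```text
f0 [ 0.0906  0.0242 -1.412 ] [0.4873 0.1211 0.1401]
touch 0.071 [-1.9022 -0.7449  4.2715] [0.4871 0.1217 0.0713] 25.1333
[-0.1814 -0.2585  0.227 ]
comb_coarse_edge [([315.5, 235.1], 0.78)]
comb_coarse_grip [([318.9, 339.2], 0.95)]
rod_side [([320.4, 194.5], 0.89)]
pred edge [316.885  234.9964] side [316.8139 194.4948]
```

View pics/rect.png

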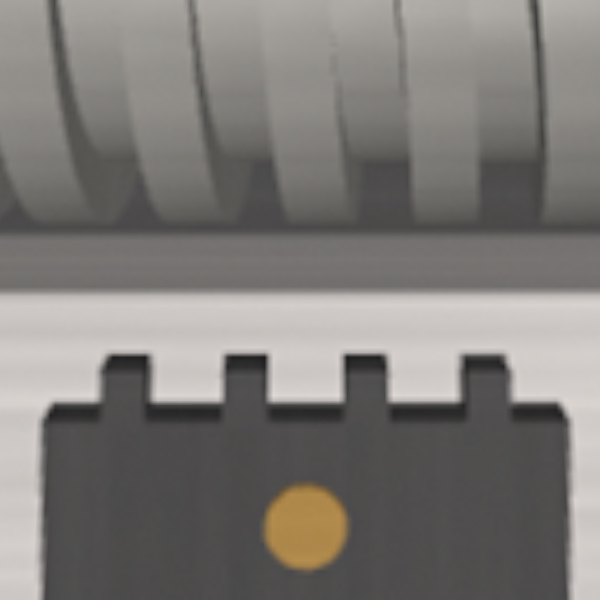

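In the rectified view (10 px/mm), the teeth are at columns 126, 246, 366 and 486. The grooves on the near side are at about 258, 382 and 505, plus the helix shift, so I need roughly +2 mm in x. I regrip and feel around that.

```bash
cat > feel.py <<'E'
from h import *
np.set_printoptions(precision=4,suppress=True)
p0=np.array([*(ROD[:2]-.075*EY[:2]),.0713])
f0=F();move_gripper(0,70);pause(.2);print('gap',read_finger_gap(),F())
def go(u,v,s=.02): movel((p0+EX*u/1e3+EY*v/1e3).tolist(),quat(PH),s)
def ay(): return (np.array(read_eef_pos())-p0)@EY*1e3
go(2.2,0);go(2.2,11,.04);pause(.15);fb=F();print('base',fb)
def push(u,v,lim=6,vmax=22):
    while v<vmax:
        v+=.25;go(u,v,.02);pause(.02);f=-(F(4,.005)-fb)@EY
        if f>14: v-=.4;go(u,v);break
        if f>lim: break
    return v,f,ay()
v=11
for u in (2.2,1.7,2.7,1.2,3.2,.7,3.7,.2,4.2,-.3,4.7):
    v,f,a=push(u,v);print(u,'cmd %.2f F %.1f act %.2f'%(v,f,a),F()-fb,read_time_s(),flush=True)
    if a>17 or read_time_s()>50: break
    v-=1;go(u,v)
E
python3 feel.py
```

```text
gap 0.014673434787518775 [ 0.4253 -0.2026  1.9502]
base [0.4391 0.641  0.1457]
2.2 cmd 20.50 F 6.3 act 19.35 [-1.8171 -6.3151  2.6971] 38.975
```

It went straight in on the first try (19.35 mm travel; 19 expected when seated). Now the 10 N hold, then release and check.

```bash
cat > hold.py <<'E'
from h import *
np.set_printoptions(precision=4,suppress=True)
p0=np.array([*(ROD[:2]-.075*EY[:2]),.0713]);fb=np.array([.44,.64,.15])
def go(u,v,s=.02): movel((p0+EX*u/1e3+EY*v/1e3).tolist(),quat(PH),s)
def ay(): return (np.array(read_eef_pos())-p0)@EY*1e3
v=20.5
while v<22.5:
    f=-(F(5,.005)-fb)@EY
    if f>9: break
    v+=.15;go(2.2,v);pause(.03)
for _ in range(5): pause(.2);print('%.2f F %.1f act %.2f'%(v,-(F()-fb)@EY,ay()),read_ft_torque())
# ease off before letting go
while -(F(5,.005)-fb)@EY>2.5: v-=.1;go(2.2,v);pause(.03)
print('eased',v,F()-fb,ay())
move_gripper(.04,70);pause(.2);print(F())
P=camera_params('wrist');im=snap('wrist','e.png')
for n in ('comb_coarse_edge','comb_coarse_grip','rod_side'): print(n,[(np.round(r['at'],1),r['confidence']) for r in tip_of('wrist',n)][:2])
c=[(-30,-60),(30,-60),(30,0),(-30,0)]
src=np.float32([proj(P,ROD+EX*u/1e3+EY*w/1e3) for u,w in c])
dst=np.float32([[(u+30)*10,600-(w+60)*10] for u,w in c])
cv2.imwrite('pics/rect2.png',cv2.warpPerspective(im[:,:,::-1].copy(),cv2.getPerspectiveTransform(src,dst),(600,600)))
print(read_time_s())
E
python3 hold.py
```

```text
22.45 F 8.9 act 19.45 [-1.7129  0.4989  0.0959]
22.45 F 9.3 act 19.43 [-1.7008  0.5156  0.1187]
22.45 F 9.3 act 19.46 [-1.714   0.4797  0.0175]
22.45 F 8.8 act 19.43 [-1.6989  0.5184  0.0973]
22.45 F 9.5 act 19.45 [-1.7529  0.5141  0.0383]
eased 18.74999999999993 [-0.631  -1.4765 -1.8006] 19.254602242458002
[ 0.0741 -0.126  -0.0467]
comb_coarse_edge [(array([318.7, 235.3]), 0.82)]
comb_coarse_grip [(array([318.9, 337.3]), 0.89)]
rod_side [(array([313.5, 232.4]), 0.9)]
57.5417
```

View pics/rect2.png

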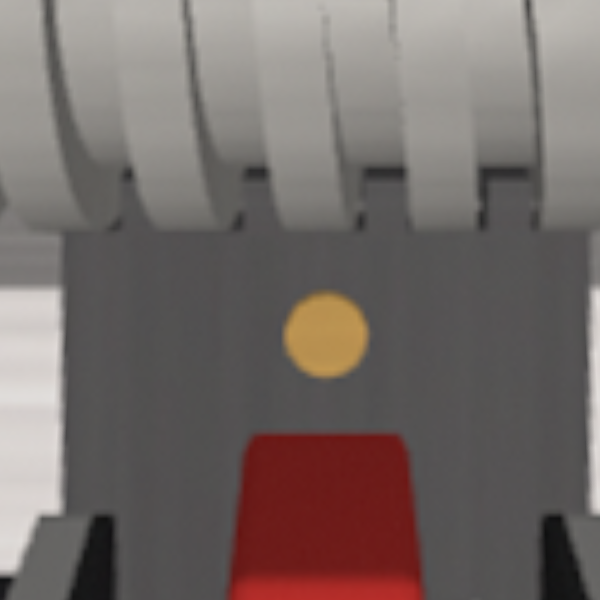

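The picture shows all four teeth in the grooves, the root line at the crests (row ~230), the leaf square, and the fingers open and clear. Now I retract and hand in.

```bash
python3 - <<'E'
from h import *
p=np.array(read_eef_pos());movel([p[0],p[1],.16],None,.06);pause(.2)
print(read_time_s(),F(),sign_off())
E
```

```text
the job is handed in; nothing more can be done
59.3667 [-0.13242607 -0.1090437   0.17840606] None
```

The red comb is lying in the thread: all four teeth went into the grooves, I held it home at about 9 N for over a second, then let go, and handed the job in at 59.4 s (no verdict came back).

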